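# Slide a plywood blank out over the end of the sanding ledge

### The job

Get the thin plywood blank ready for edge sanding: with the fingertips, push it back so that its long side lies flush along the ledge's fence, and push it along the ledge until the pencil line across it is level with the ledge's left-hand end (the robot's left), so that the edge to be sanded sticks out. Only push it: it must stay flat on the ledge, never be lifted or tipped, and the glue bottle, jar and sanding block nearby are to be left where they stand. Finish with the hand clear of everything.

Things in the scene. Friction and masses are not known exactly. Their poses are not given: they have to be found in the camera images.
- ledge: Wooden sanding ledge fixed to the bench: deck 180 mm deep (its x), 360 mm long (its y), top 60 mm above the bench. Origin: centre of its underside, on the bench. Along its far side (+x) runs a fence 18 mm wide, 14 mm above the deck, inner face at x = +72 mm; the other sides are open. The end to overhang is its +y end (y = +180 mm), the robot's left. Place differs each time, turned up to 0.35 rad
- ledge_end (a point): Point on the top edge of the ledge's +y (left) end, 50 mm in front of the fence face, at deck height; axes as the ledge's
- fence_face (a point): Point at the foot of the fence's inner face, half-way along the ledge, at deck height; axes as the ledge's
- blank: Loose plywood plate 100 mm wide (its x), 160 mm long (its y), 6 mm thick, 50 to 105 g, flat on the deck, within 0.12 rad of parallel to the fence, with a gap to it. Origin: centre of its underside. Its +y end is the edge to stick out; a dark pencil line 3 mm wide crosses its top 45 mm from that edge. A push of under 2 N slides it; it stops with the push
- pencil_line (a point): Middle of the pencil line, on the blank's top face (blank x = 0, y = +35 mm); axes as the blank's
- back_corner_a (a point): Blank's corner on the fence side at the leading (+y) end, half-way up its thickness (blank x = +50, y = +80 mm)
- back_corner_b (a point): Blank's corner on the fence side at the trailing (-y) end, half-way up its thickness (blank x = +50, y = -80 mm)
- glue: Bystander: white glue bottle, 48 mm across, 115 mm tall, standing on the bench behind the fence; origin at the centre of its foot
- jar: Bystander: clear jar with a steel lid, 60 mm across, 70 mm tall, standing on the bench behind the fence; origin at the centre of its foot
- sanding_block: Bystander: cork sanding block 55 x 75 x 33 mm, on the bench behind the fence; origin at the centre of its underside
Mind the look-alikes: they are no part of the job. Of the things that look like the blank, the smallest one is meant.

How it is judged:
At the end, for the whole second after the job is handed in: The middle of the pencil line is within 8 mm of the plane of the ledge's left-hand (+y) end, both fence-side corners of the blank are within 6 mm of the fence face, and the blank lies flat and still on the deck (within 3 mm of deck height, tilt under 0.04 rad) (y of pencil_line in the frame of ledge_end between -0.008 and 0.008 m and x of each of back_corner_a, back_corner_b in the frame of fence_face above -0.006 m and angle between blank's own z axis and vertical below 0.04 rad and z of blank in the frame of ledge_end between -0.003 and 0.003 m and linear speed of blank below 0.01 m/s); the robot touches nothing.
It fails at once if the blank is lifted (more than 10 mm) (z of blank in the frame of ledge_end above 0.01 m).
It fails at once if the blank is tipped up (more than 0.12 rad) (angle between blank's own z axis and vertical above 0.12 rad).
It fails at once if the blank falls off the ledge (z of blank in the frame of ledge_end below -0.015 m).
It fails at once if the glue bottle, jar or sanding block is disturbed (moved more than 15 mm) (distance of any of glue, jar, sanding_block from where it was at the start of the episode above 0.015 m).
It also fails if it takes over 51 s, if anything falls off the work surface, if the arm or the gripper's body presses on something with over 40 N, if the wrist force passes 120 N, or if a joint passes its speed limit or range.

### The arm

A 6-joint arm with a two-finger parallel gripper is mounted at the origin on the work surface. World frame = base frame: x ahead of the robot, y to its left, z up, the work surface at z = 0. Lengths are in m, angles in rad, forces in N, time in s.
With the tool pointing down it reaches from about 0.375 to 0.9 m from the base axis. Payload 3.1 kg.
Tool frame: the origin (TCP) lies midway between the tips of the shut fingers; the grasp point (between the pads) lies manip.grip_depth behind it (manip.grip_depth is the distance from the TCP to the grasp point, in m); z points along the fingers, y is the direction in which the jaws open and shut (so a half turn about z gives the same grasp; the last joint's range is limited). The gripper opens to 85 mm and grips with 20 to 120 N. Pads are 22 mm wide; open, the fingers measure 114 mm over their backs; the gripper's body (76 mm by 85 mm) begins 54 mm behind the grasp point. The pads swing forward as they close: fully open they stand 13 mm farther back than shut.
Start: joints at [-1.494, 0.527, 1.433, -0, 1.181, -0.178], TCP at [0.158, -0.605, 0.231] pointing down, gripper open.
Joint ranges: [-3.08, 3.08], [-0.75, 2.2], [0.22, 2.44], [-1.43, 4.57], [0, 2.65], [-2.85, 2.85]. Speed limits (rad/s): [2.79, 2.79, 3.14, 3.14, 3.14, 3.14].

### API

Orientations are given as a unit quaternion [x, y, z, w].
In Python, from station import manip, vision gives the robot as it stands.
- The arm moves only by the shell command python3 -m crank 'ROWS' [FORCE]. ROWS is JSON, a list of rows, each an object with "grip": the closure, from 0 (fully open) to 1 (shut); "offset": the shift along the tool's x, y, z in mm, a list of three; "angular": the turn, a rotation vector about the tool's x, y, z in degrees, a list of three. A call has 1 to 10 rows; each row is the pose to reach, as a shift and turn from the pose commanded when the call began, along the tool's axes at that moment; what a row does not reach only later rows make up. A row lasts 1/10 s, in which the tool goes at most 50 mm and 8.59 degrees, less where a joint would pass 70% of its speed; a pose out of reach is approached as far as the arm can. A call with a gripper value outside its range is refused whole. The fingers move at their own pace and stop on an object; FORCE is the grip in N (left out, the last holds). Time passes only in rows, so rows that repeat a pose let the fingers close. It gives the time, the measured TCP pose, the force and the opening at its end, in the units of the state.
- manip.sense(): the state, without advancing time (a new reading comes with each control period).
- vision.snapshot(name): name is "side" or "top"; returns a dict with "pixels" (384x512x3 uint8, red, green, blue), "intrinsics" (3x3 intrinsics, pixels), "R" (3x3) and "t" (3): a world point X has camera coordinates R X + t. Camera axes: x right, y down, z forward; pixel columns grow to the right and rows downward; lengths in m; the calibration is good to about 2 mm. A picture is of the moment at which its call begins. There is no depth.
- manip.sign_off(): hands the job in, once; it reports no verdict.
The state is a dict: "t": time; "q": joint angles; "qd": joint speeds; "tau": joint torques, N m; "tcp_pos": TCP position; "tool_rot": TCP orientation; "force": force on the tool from outside, world axes, zero at the start; "ft_torque": the same for the moment, N m; "finger_gap": opening from 0.0 (shut) to 1.0 (fully open).
Only numpy, scipy, OpenCV 4.12 (cv2) and the standard library are available. Lean on these libraries where they do the work, as an engineer would, in place of code of your own. Each camera call takes 0.05 s, during which the arm holds its last target.

## Working session

There is one attempt and no reset: what is moved stays moved. The work goes in short steps, Python scripts to look and compute and a shell command to move; the robot and the scene stay as the last step left them, time stands still between calls to the robot, and variables do not carry over. Pictures are saved under pics/ and viewed, and the job is handed in when it is done.

```bash
ls; mkdir -p pics; python3 - <<'E'
from station import manip, vision
import cv2
print(manip.sense(), manip.grip_depth)
for n in ("side","top"):
    s=vision.snapshot(n); cv2.imwrite(f"pics/{n}0.png",s["pixels"][:,:,::-1]); print(n,s["intrinsics"],s["R"],s["t"])
E
```

```text
pics
{'t': 0.0, 'q': array([-1.49347323e+00,  5.28482234e-01,  1.43392591e+00, -7.62159064e-06,
        1.18137032e+00, -1.78491272e-01]), 'qd': array([ 0.00039437, -0.00055981, -0.00331054,  0.00029165,  0.00109061,
        0.0010676 ]), 'tau': array([ 4.50157177e-04, -4.42348516e+01, -1.78023988e+01, -1.03098841e-04,
        8.56720872e-03, -3.06549293e-07]), 'tcp_pos': array([ 0.15812095, -0.60392182,  0.23031623]), 'tool_rot': array([ 9.91830245e-01,  1.27560068e-01,  5.17407091e-05, -1.09168644e-03]), 'force': array([ 0.50313438, -0.23007176,  0.33716352]), 'ft_torque': array([-0.04726511,  0.00451124,  0.03959911]), 'finger_gap': 1.001244170708772} 0.0187
side [[391.005079     0.         261.88181642]
 [  0.         391.005079   191.53981189]
 [  0.           0.           1.        ]] [[-0.99823152 -0.05728023 -0.01590016]
 [-0.01598278  0.5162309  -0.8563003 ]
 [ 0.05725724 -0.85453182 -0.51623345]] [0.63480671 0.06129648 0.89332811]
top [[350.83453265   0.         257.51931378]
 [  0.         350.83453265 192.14950421]
 [  0.           0.           1.        ]] [[-0.01889805 -0.99980536 -0.00566674]
 [-0.99324787  0.01942236 -0.11437413]
 [ 0.11446193  0.00346703 -0.99342159]] [0.0039791  0.6288621  1.06591879]
```

View pics/side0.png

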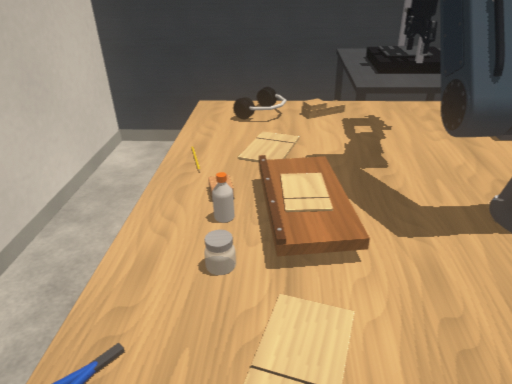

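View pics/top0.png

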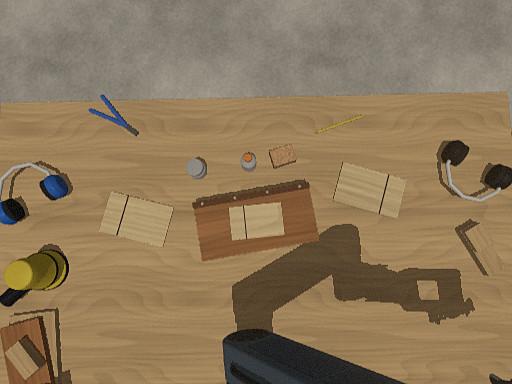

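The top view shows the ledge around (255,220), with the fence on its upper side from (195,205) to (308,184). The blank lies on it at (230–283, 203–240) with its line at column 245, and it is the smallest of the three plates. The glue, jar and block stand behind the fence.

```bash
python3 - <<'E'
import cv2
a=cv2.imread("pics/top0.png")[170:270,180:330]; cv2.imwrite("pics/tz.png",cv2.resize(a,None,fx=5,fy=5,interpolation=cv2.INTER_CUBIC))
a=cv2.imread("pics/side0.png")[145:255,245:375]; cv2.imwrite("pics/sz.png",cv2.resize(a,None,fx=5,fy=5,interpolation=cv2.INTER_CUBIC))
E
```

```text
(no output)
```

View pics/tz.png

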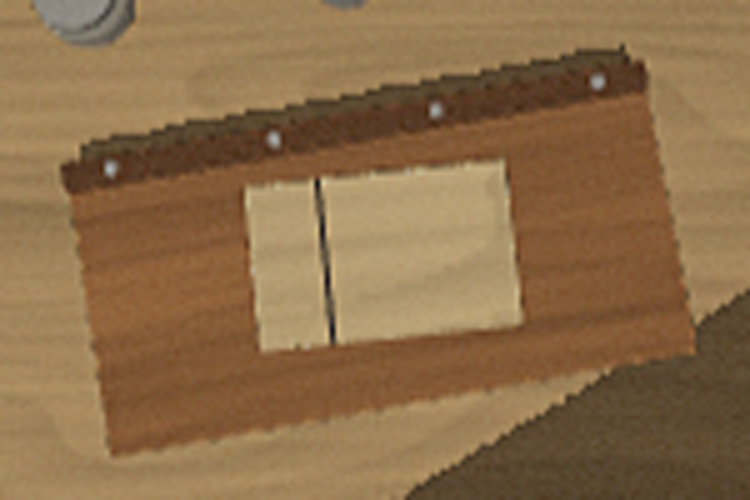

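View pics/sz.png

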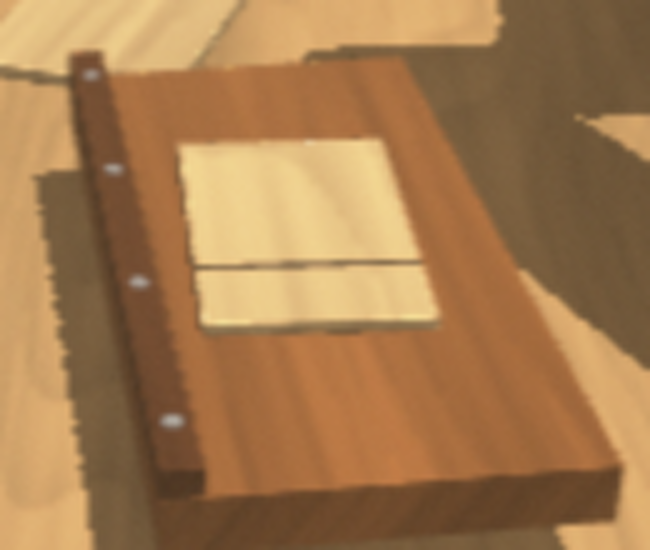

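```bash
cat > h.py <<'E'
import numpy as np, cv2
from scipy.optimize import least_squares
from station import manip, vision
def proj(s,X):
    P=np.atleast_2d(X)@s["R"].T+s["t"]; p=P@s["intrinsics"].T; return p[:,:2]/p[:,2:]
def fit(obs,x0,off):
    # obs: list (snap, localpts Nx3, px Nx2)
    def w(p,L): 
        c,s=np.cos(p[2]),np.sin(p[2]); L=np.asarray(L,float)
        return np.c_[p[0]+c*L[:,0]-s*L[:,1],p[1]+s*L[:,0]+c*L[:,1],L[:,2]+off]
    f=lambda p:np.concatenate([(proj(s,w(p,L))-np.asarray(q)).ravel() for s,L,q in obs])
    r=least_squares(f,x0); return r.x, np.round(f(r.x).reshape(-1,2),1)
def zc(p,off,k=5): return (np.array(p,float)+.5)/k-.5+np.array(off)
def rel(L,B,pts):
    a=L[2];R=np.array([[np.cos(a),-np.sin(a)],[np.sin(a),np.cos(a)]])
    b=B[2];Rb=np.array([[np.cos(b),-np.sin(b)],[np.sin(b),np.cos(b)]])
    return (np.array(pts)@Rb.T+B[:2]-L[:2])@R
E
python3 - <<'E'
from h import *
T=vision.snapshot("top");S=vision.snapshot("side")
to,so=(180,170),(245,145)
LT=[[-.09,.18,.06],[-.09,-.18,.06],[.09,.18,.074],[.09,-.18,.074],[.072,.18,.074],[.072,-.18,.074]]
pt=zc([(110,456),(695,352),(62,165),(645,62),(70,192),(648,92)],to)
LS=[[-.09,.18,.06],[-.09,-.18,.06],[.072,.18,.074],[.09,.18,.074],[.09,-.18,.074],[.072,-.18,.074]]
ps=zc([(620,467),(403,60),(205,468),(160,468),(68,55),(102,52)],so)
Bp=[[.05,.08,0],[.05,-.08,0],[-.05,-.08,0],[-.05,.08,0],[.05,.035,0],[-.05,.035,0]]
bt=zc([(245,186),(505,159),(523,325),(261,352),(317,178),(333,345)],to)
bs=zc([(203,325),(178,145),(383,138),(440,320),(195,267),(423,262)],so)
for nm,oL,oB in (("top",[(T,LT,pt)],[(T,Bp,bt)]),("side",[(S,LS,ps)],[(S,Bp,bs)]),("both",[(T,LT,pt),(S,LS,ps)],[(T,Bp,bt),(S,Bp,bs)])):
    L,r=fit(oL,[.5,0,.1],0); B,rb=fit(oB,[.5,0,.1],.066)
    print(nm,L,B,"rel",rel(L,B,[[0,0],[.05,.08],[.05,-.08],[0,.035]]).round(4).tolist(), "rms",np.sqrt((r**2).mean()),np.sqrt((rb**2).mean()))
    if nm=="both": print(r.tolist(),rb.tolist())
print(manip.sense()["t"])
E
```

```text
top [ 5.36598663e-01 -2.16669897e-04  1.53636213e-01] [ 0.53872876 -0.00268535  0.08337436] rel [[0.0017, -0.0028], [0.0572, 0.0735], [0.046, -0.0861], [0.0042, 0.0321]] rms 0.4898979485566356 0.17078251276599332
side [0.5367579  0.00099101 0.15576757] [ 0.53758952 -0.00144059  0.07988791] rel [[0.0004, -0.0025], [0.0564, 0.0734], [0.0442, -0.0861], [0.0031, 0.0324]] rms 0.5330728530573158 0.15000000000000002
both [5.36653314e-01 2.38698815e-04 1.54867883e-01] [ 0.53798152 -0.00224651  0.08169728] rel [[0.0009, -0.0027], [0.0566, 0.0735], [0.0449, -0.0861], [0.0035, 0.0322]] rms 0.5318991132410983 0.25739075352467505
[[-0.1, 0.5], [0.5, 0.5], [-0.5, -0.4], [-0.1, -0.3], [-1.2, 0.0], [0.4, -0.5], [0.8, -0.4], [-0.1, -0.9], [-0.2, -0.2], [-0.8, 0.5], [0.2, -0.8], [0.2, -0.6]] [[-0.3, 0.3], [-0.0, 0.4], [-0.0, 0.1], [-0.5, 0.1], [0.0, 0.4], [-0.0, 0.0], [-0.1, -0.2], [-0.0, -0.4], [-0.4, -0.0], [-0.1, -0.5], [-0.1, 0.1], [-0.4, -0.1]]
0.2
```

```bash
cat >> h.py <<'E'
from scipy.spatial.transform import Rotation as Ro
L=np.array([.53665,.00024,.1549])
RL=Ro.from_euler('z',L[2])
def ledge(p): return RL.inv().apply(np.array(p)-[L[0],L[1],0])
def go(rx,ry,z):
    s=manip.sense(); T=Ro.from_quat(s["tool_rot"])
    W=RL.apply([rx,ry,z])+[L[0],L[1],0]
    want=RL*Ro.from_quat([1,0,0,0])
    print("tcp in ledge",ledge(s["tcp_pos"]).round(4),"offset mm",(T.inv().apply(W-s["tcp_pos"])*1000).round(1),"turn deg",np.degrees((T.inv()*want).as_rotvec()).round(2),"t",s["t"],"F",s["force"].round(1),"gap",s["finger_gap"])
E
python3 -c "
from h import *
go(-.08,-.003,.15)"
```

```text
tcp in ledge [-0.4672 -0.5388  0.2307] offset mm [ 439.2 -494.    81.4] turn deg [-0.08 -0.01  5.78] t 0.2 F [-0.9  0.1 -0.1] gap 1.001901583411774
```

```bash
python3 -m crank '[{"grip":0,"offset":[33,-37,0],"angular":[0,0,1]},{"grip":0,"offset":[66,-74,0],"angular":[0,0,2]},{"grip":0,"offset":[99,-111,0],"angular":[0,0,3]},{"grip":0,"offset":[132,-148,0],"angular":[0,0,4]},{"grip":0,"offset":[165,-185,0],"angular":[0,0,5]},{"grip":0,"offset":[198,-222,0],"angular":[0,0,5.8]},{"grip":0,"offset":[231,-259,0],"angular":[0,0,5.8]},{"grip":0,"offset":[264,-296,0],"angular":[0,0,5.8]},{"grip":0,"offset":[297,-333,0],"angular":[0,0,5.8]},{"grip":0,"offset":[330,-370,0],"angular":[0,0,5.8]}]'
python3 -c "
from h import *
go(-.08,-.003,.15)"
```

```text
t: 1.2
tcp_pos: [0.3844, -0.1614, 0.2315]
tool_rot: [0.997, 0.077, 0.0, 0.0]
force: [-0.2, -0.8, -0.2]
finger_gap: 1.003
tcp in ledge [-0.1754 -0.1362  0.2315] offset mm [  95.2 -133.3   81.5] turn deg [ 0.02 -0.03 -0.05] t 1.2 F [-0.2 -0.8 -0.2] gap 1.0027627514339668
```

```bash
python3 -m crank '[{"grip":0,"offset":[25,-35,10],"angular":[0,0,0]},{"grip":0,"offset":[50,-70,30],"angular":[0,0,0]},{"grip":0,"offset":[75,-105,55],"angular":[0,0,0]},{"grip":0,"offset":[95,-133,81],"angular":[0,0,0]},{"grip":0,"offset":[95,-133,110],"angular":[0,0,0]},{"grip":0,"offset":[95,-133,130],"angular":[0,0,0]},{"grip":0,"offset":[95,-133,150],"angular":[0,0,0]},{"grip":0,"offset":[95,-133,150],"angular":[0,0,0]}]'
cat > look.py <<'E'
import sys
from h import *
k=sys.argv[1]
go(-.08,-.003,.05)
for n,(u,v,w,h) in (("top",(180,170,150,100)),("side",(235,120,150,130))):
    s=vision.snapshot(n); a=s["pixels"][v:v+h,u:u+w,::-1]; cv2.imwrite(f"pics/{n}{k}.png",cv2.resize(a,None,fx=4,fy=4,interpolation=cv2.INTER_CUBIC))
E
python3 look.py 1
```

```text
t: 2.0
tcp_pos: [0.4557, -0.0166, 0.0793]
tool_rot: [0.997, 0.077, -0.002, -0.001]
force: [-0.1, -0.2, -0.0]
finger_gap: 1.001
tcp in ledge [-0.0825 -0.0041  0.0793] offset mm [ 2.7 -1.1 29.3] turn deg [-0.13  0.27 -0.  ] t 2.0 F [-0.1 -0.2 -0. ] gap 1.0012360418641482
```

View pics/side1.png

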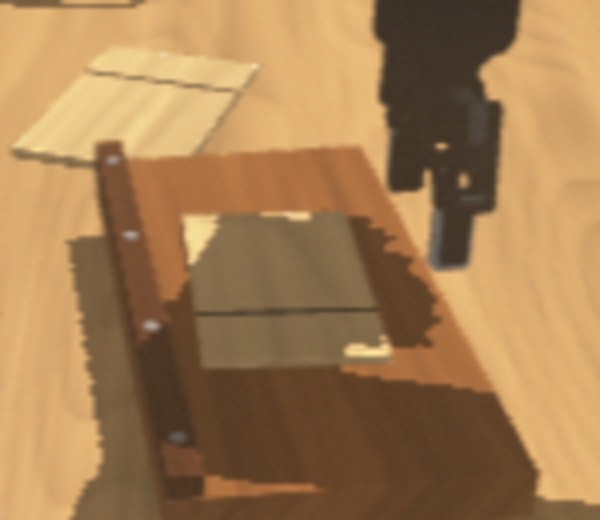

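```bash
python3 - <<'E'
from h import *
s=vision.snapshot("side")
for ry in (.038,.053):
  for z in (.079,.092,.1):
    for rx in (-.0935,-.0715):
      X=RL.apply([rx,ry,z])+[L[0],L[1],0]; print(ry,z,rx,((proj(s,X)[0]-[235,120]+.5)*4-.5).round(0))
E
```

```text
0.038 0.079 -0.0935 [464. 285.]
0.038 0.079 -0.0715 [425. 288.]
0.038 0.092 -0.0935 [466. 265.]
0.038 0.092 -0.0715 [427. 267.]
0.038 0.1 -0.0935 [468. 252.]
0.038 0.1 -0.0715 [428. 255.]
0.053 0.079 -0.0935 [472. 299.]
0.053 0.079 -0.0715 [432. 302.]
0.053 0.092 -0.0935 [474. 279.]
0.053 0.092 -0.0715 [434. 281.]
0.053 0.1 -0.0935 [476. 266.]
0.053 0.1 -0.0715 [436. 269.]
```

View pics/top1.png

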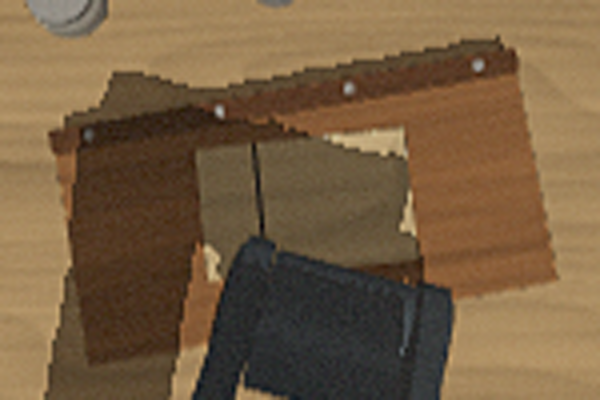

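The side view shows the open fingertip's underside at crop (450,268). That puts the tips about 13 mm above the TCP, as stated. Both fingers stand in front of the blank.

```bash
python3 -m crank '[{"grip":0,"offset":[2,0,8],"angular":[0,0,0]},{"grip":0,"offset":[2,0,16],"angular":[0,0,0]},{"grip":0,"offset":[2,0,24],"angular":[0,0,0]},{"grip":0,"offset":[2,0,26],"angular":[0,0,0]},{"grip":0,"offset":[2,0,26],"angular":[0,0,0]}]'
python3 look.py 2
```

```text
t: 2.65
tcp_pos: [0.4588, -0.0168, 0.0548]
tool_rot: [0.997, 0.077, -0.001, -0.0]
force: [0.1, -1.0, -0.6]
finger_gap: 1.001
tcp in ledge [-0.0796 -0.0048  0.0548] offset mm [-0.4 -1.8  4.8] turn deg [-0.03  0.07 -0.03] t 2.65 F [ 0.1 -1.  -0.6] gap 1.001288804255782
```

View pics/side2.png

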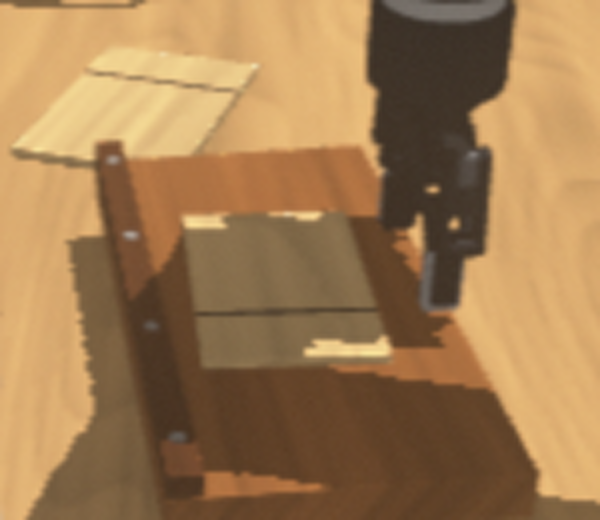

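```bash
python3 -m crank '[{"grip":0,"offset":[0,-2,3],"angular":[0,0,0]},{"grip":0,"offset":[0,-2,5],"angular":[0,0,0]},{"grip":0,"offset":[0,-2,5],"angular":[0,0,0]},{"grip":0,"offset":[5,-2,5],"angular":[0,0,0]},{"grip":0,"offset":[10,-2,5],"angular":[0,0,0]},{"grip":0,"offset":[15,-2,5],"angular":[0,0,0]}]'
python3 look.py 3
```

```text
t: 3.35
tcp_pos: [0.4745, -0.0126, 0.0504]
tool_rot: [0.997, 0.077, 0.0, 0.0]
force: [0.4, 0.2, -0.1]
finger_gap: 1.0
tcp in ledge [-0.0633 -0.0031  0.0504] offset mm [-16.7  -0.1   0.4] turn deg [ 0.02 -0.04 -0.02] t 3.35 F [ 0.4  0.2 -0.1] gap 1.0003070457833387
```

View pics/side3.png

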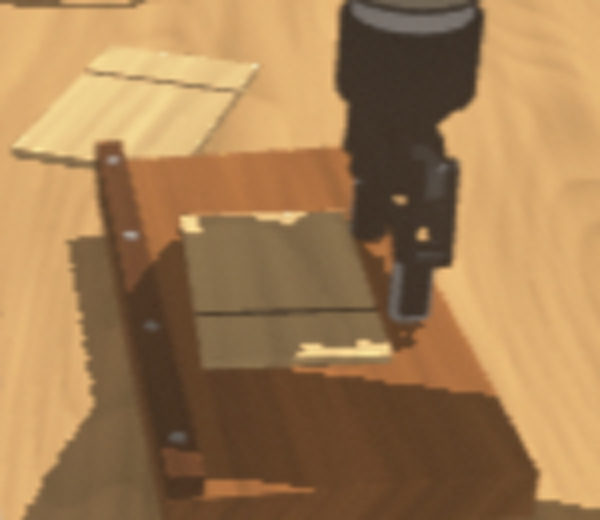

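```bash
python3 -m crank '[{"grip":0,"offset":[2,0,1],"angular":[0,0,0]},{"grip":0,"offset":[5,0,1],"angular":[0,0,0]},{"grip":0,"offset":[8,0,1],"angular":[0,0,0]},{"grip":0,"offset":[11,0,1],"angular":[0,0,0]},{"grip":0,"offset":[14,0,1],"angular":[0,0,0]},{"grip":0,"offset":[17,0,1],"angular":[0,0,0]},{"grip":0,"offset":[19,0,1],"angular":[0,0,0]}]'
python3 look.py 4
```

```text
t: 4.15
tcp_pos: [0.4928, -0.0096, 0.0493]
tool_rot: [0.997, 0.077, 0.0, 0.0]
force: [0.2, -1.1, 0.3]
finger_gap: 0.999
tcp in ledge [-0.0448 -0.003   0.0493] offset mm [-35.2   0.1  -0.7] turn deg [ 0.01 -0.01 -0.01] t 4.15 F [ 0.2 -1.1  0.3] gap 0.9989132513594721
```

View pics/side4.png

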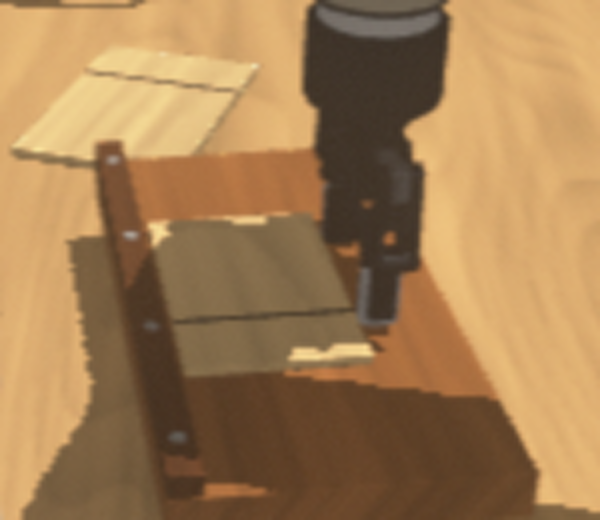

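View pics/top4.png

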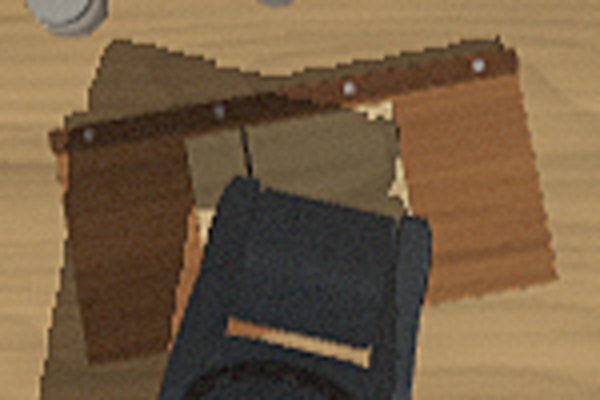

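The blank is following both fingers and is already nearly parallel, with a small gap left to the fence. I'll keep pushing until it is flush.

```bash
python3 -m crank '[{"grip":0,"offset":[2,0,0],"angular":[0,0,0]},{"grip":0,"offset":[4,0,0],"angular":[0,0,0]},{"grip":0,"offset":[5,0,0],"angular":[0,0,0]},{"grip":0,"offset":[6,0,0],"angular":[0,0,0]},{"grip":0,"offset":[6,0,0],"angular":[0,0,0]}]'
python3 look.py 5
```

```text
t: 4.75
tcp_pos: [0.4982, -0.0087, 0.0493]
tool_rot: [0.997, 0.077, -0.0, 0.0]
force: [-1.2, -1.4, -0.4]
finger_gap: 1.001
tcp in ledge [-0.0394 -0.0029  0.0493] offset mm [-40.6   0.1  -0.7] turn deg [-0.    0.03 -0.01] t 4.75 F [-1.2 -1.4 -0.4] gap 1.0005317972452654
```

View pics/top5.png

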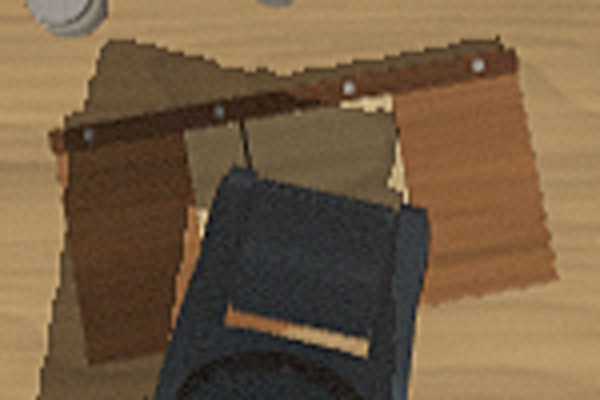

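The blank is flush to the eye. Next I retreat, rise, shut the fingers and go round to the trailing end.

```bash
python3 -m crank '[{"grip":0,"offset":[-5,0,0],"angular":[0,0,0]},{"grip":0,"offset":[-8,0,-5],"angular":[0,0,0]},{"grip":0,"offset":[-8,0,-40],"angular":[0,0,0]},{"grip":1,"offset":[-8,10,-70],"angular":[0,0,0]},{"grip":1,"offset":[15,45,-70],"angular":[0,0,0]},{"grip":1,"offset":[40,80,-70],"angular":[0,0,0]},{"grip":1,"offset":[64,117,-70],"angular":[0,0,0]},{"grip":1,"offset":[64,117,-50],"angular":[0,0,0]},{"grip":1,"offset":[64,117,-30],"angular":[0,0,0]},{"grip":1,"offset":[64,117,-30],"angular":[0,0,0]}]'
python3 look.py 6
```

```text
t: 5.85
tcp_pos: [0.5774, -0.114, 0.0772]
tool_rot: [0.997, 0.077, -0.003, -0.001]
force: [-1.7, 0.8, 1.0]
finger_gap: 0.0
tcp in ledge [ 0.0226 -0.1192  0.0772] offset mm [-102.6 -116.    28. ] turn deg [-0.17  0.28 -0.07] t 5.85 F [-1.7  0.8  1. ] gap 0.0004607623165076213
```

View pics/side6.png

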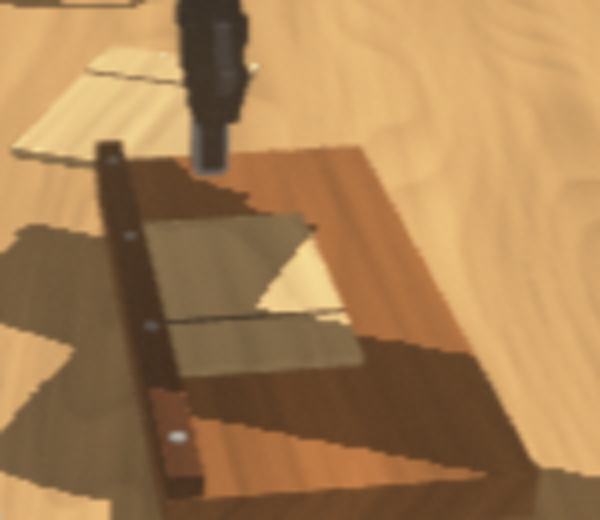

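View pics/top6.png

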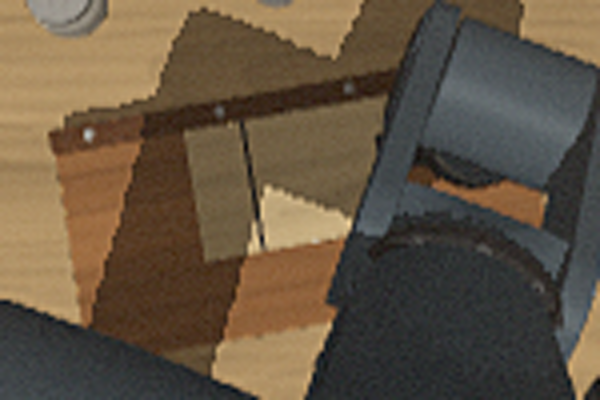

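```bash
python3 -m crank '[{"grip":1,"offset":[2,0,7],"angular":[0,0,0]},{"grip":1,"offset":[2,0,13],"angular":[0,0,0]},{"grip":1,"offset":[2,0,13],"angular":[0,0,0]},{"grip":1,"offset":[2,0,13],"angular":[0,0,0]}]'
python3 -c "
from h import *
go(.024,.05,.0622)"
```

```text
t: 6.35
tcp_pos: [0.5816, -0.114, 0.0664]
tool_rot: [0.997, 0.077, -0.0, -0.0]
force: [-0.3, -0.6, 0.7]
finger_gap: 0.001
tcp in ledge [ 0.0268 -0.1198  0.0664] offset mm [  -2.8 -169.8    4.2] turn deg [-0.  0. -0.] t 6.35 F [-0.3 -0.6  0.7] gap 0.0005906583322742027
```

```bash
python3 -m crank '[{"grip":1,"offset":[-2,0,4],"angular":[0,0,0]},{"grip":1,"offset":[-2,0,4],"angular":[0,0,0]},{"grip":1,"offset":[-2,-8,4],"angular":[0,0,0]},{"grip":1,"offset":[-2,-14,4],"angular":[0,0,0]},{"grip":1,"offset":[-2,-20,4],"angular":[0,0,0]},{"grip":1,"offset":[-2,-27,4],"angular":[0,0,0]},{"grip":1,"offset":[-2,-35,4],"angular":[0,0,0]},{"grip":1,"offset":[-2,-43,4],"angular":[0,0,0]},{"grip":1,"offset":[-2,-50,4],"angular":[0,0,0]}]'
python3 look.py 7
```

```text
t: 7.25
tcp_pos: [0.5719, -0.0643, 0.0624]
tool_rot: [0.997, 0.077, 0.0, 0.0]
force: [0.6, 0.1, 0.3]
finger_gap: -0.006
tcp in ledge [ 0.0249 -0.0692  0.0624] offset mm [-104.9  -66.2   12.4] turn deg [ 0.01 -0.01  0.  ] t 7.25 F [0.6 0.1 0.3] gap -0.005702137286579413
```

View pics/side7.png

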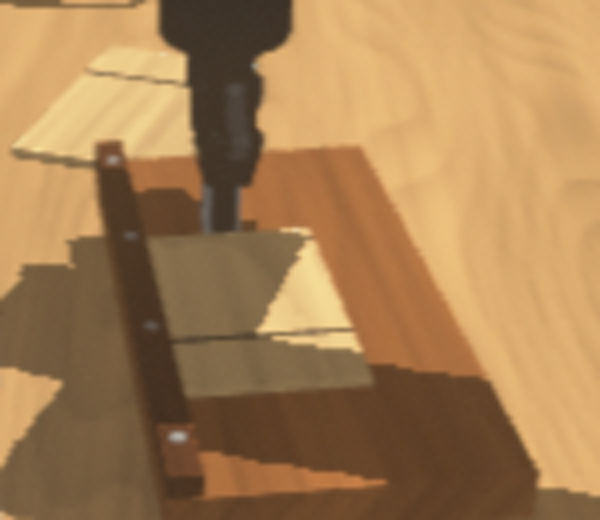

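View pics/top7.png

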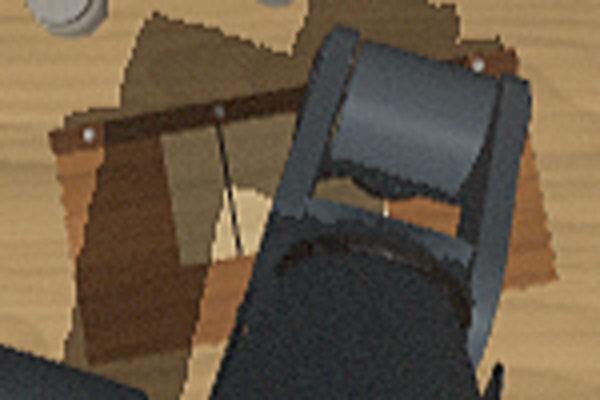

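The blank slides along with the finger and stays along the fence. I'll push on.

```bash
python3 -m crank '[{"grip":1,"offset":[0,-8,0],"angular":[0,0,0]},{"grip":1,"offset":[0,-16,0],"angular":[0,0,0]},{"grip":1,"offset":[0,-24,0],"angular":[0,0,0]},{"grip":1,"offset":[0,-32,0],"angular":[0,0,0]},{"grip":1,"offset":[0,-40,0],"angular":[0,0,0]},{"grip":1,"offset":[0,-48,0],"angular":[0,0,0]},{"grip":1,"offset":[0,-56,0],"angular":[0,0,0]},{"grip":1,"offset":[0,-64,0],"angular":[0,0,0]},{"grip":1,"offset":[0,-72,0],"angular":[0,0,0]},{"grip":1,"offset":[0,-76,0],"angular":[0,0,0]}]'
python3 look.py 8
```

```text
t: 8.35
tcp_pos: [0.5599, 0.011, 0.0623]
tool_rot: [0.997, 0.078, -0.0, -0.0]
force: [-0.1, -0.5, 0.1]
finger_gap: -0.002
tcp in ledge [0.0247 0.007  0.0623] offset mm [-104.7   10.    12.3] turn deg [-0.01  0.02  0.02] t 8.35 F [-0.1 -0.5  0.1] gap -0.0022324646964537688
```

View pics/side8.png

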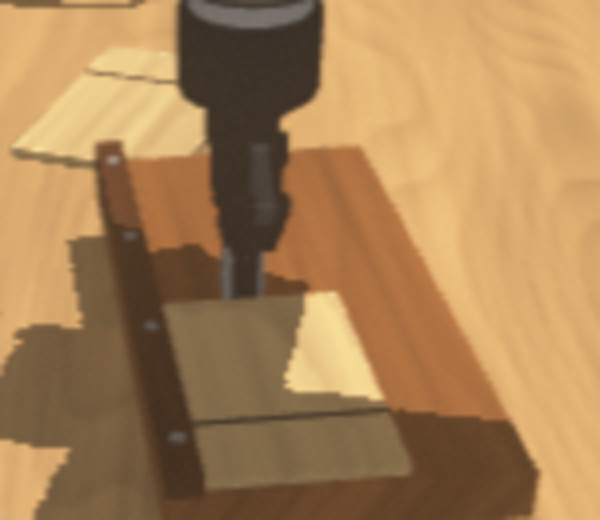

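View pics/top8.png

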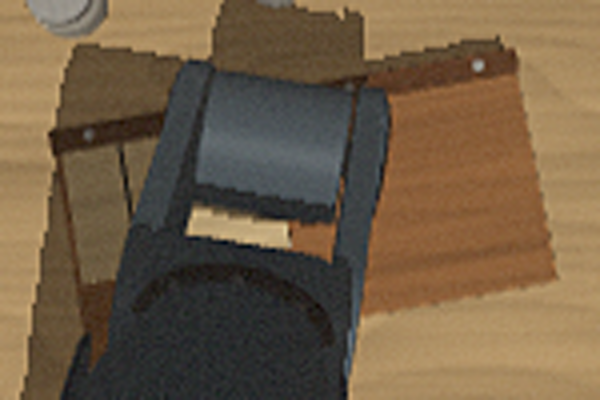

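```bash
python3 - <<'E'
from h import *
S=vision.snapshot("side")
P=[[-.05,.08,0],[-.05,-.08,0],[.05,.035,0],[-.05,.035,0]]
B,r=fit([(S,P,zc([(411,470),(340,291),(193,425),(388,409)],(235,120),4))],[.5,.1,.15],.066)
print(B,r.tolist(),rel(L,B,[[0,0],[.05,.08],[.05,-.08],[0,.035]]).round(4).tolist()); go(.024,.05,.062)
E
```

```text
[0.54216624 0.09806971 0.14498584] [[0.3, -0.8], [0.0, 0.4], [-0.7, -0.1], [0.3, 0.6]] [[0.0205, 0.0958], [0.0713, 0.1753], [0.0697, 0.0153], [0.0209, 0.1308]]
tcp in ledge [0.0247 0.0065 0.0623] offset mm [ -0.7 -43.5   0.3] turn deg [-0.01  0.01  0.01] t 8.5 F [ 0.5 -0.2 -0.4] gap -0.0008974312362708785
```

```bash
python3 -m crank '[{"grip":1,"offset":[0,-6,0],"angular":[0,0,0]},{"grip":1,"offset":[0,-13,0],"angular":[0,0,0]},{"grip":1,"offset":[0,-20,0],"angular":[0,0,0]},{"grip":1,"offset":[0,-27,0],"angular":[0,0,0]},{"grip":1,"offset":[0,-34,0],"angular":[0,0,0]},{"grip":1,"offset":[0,-40,0],"angular":[0,0,0]},{"grip":1,"offset":[0,-44,0],"angular":[0,0,0]},{"grip":1,"offset":[0,-44,0],"angular":[0,0,0]}]'
python3 look.py 9
```

```text
t: 9.3
tcp_pos: [0.5532, 0.0543, 0.0623]
tool_rot: [0.997, 0.078, -0.0, -0.0]
force: [-0.4, -0.5, 0.6]
finger_gap: 0.002
tcp in ledge [0.0247 0.0508 0.0623] offset mm [-104.7   53.8   12.3] turn deg [-0.01  0.02  0.03] t 9.3 F [-0.4 -0.5  0.6] gap 0.0024962467129511622
```

View pics/side9.png

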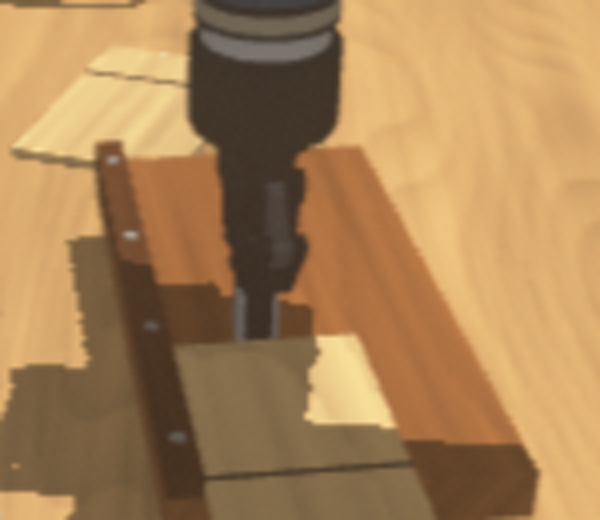

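View pics/top9.png

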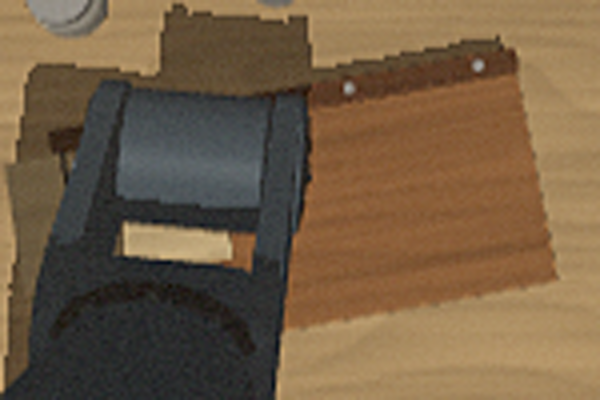

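The line at crop (205–412, 478–463) is still a little short of the ledge end. About 5–6 mm remain by the TCP reckoning.

```bash
python3 -m crank '[{"grip":1,"offset":[0,-3,0],"angular":[0,0,0]},{"grip":1,"offset":[0,-5,0],"angular":[0,0,0]},{"grip":1,"offset":[0,-5,0],"angular":[0,0,0]},{"grip":1,"offset":[0,0,0],"angular":[0,0,0]},{"grip":1,"offset":[0,6,0],"angular":[0,0,0]},{"grip":1,"offset":[0,10,-20],"angular":[0,0,0]},{"grip":1,"offset":[-30,10,-60],"angular":[0,0,0]},{"grip":1,"offset":[-70,30,-90],"angular":[0,0,0]},{"grip":1,"offset":[-110,60,-90],"angular":[0,0,0]},{"grip":1,"offset":[-110,100,-90],"angular":[0,0,0]}]'
sed -i 's/180,170,150,100/160,170,150,100/;s/235,120,150,130/235,145,150,130/' look.py; python3 look.py 10
```

```text
t: 10.4
tcp_pos: [0.4533, -0.0606, 0.1528]
tool_rot: [0.997, 0.078, -0.004, -0.002]
force: [0.4, 0.1, -0.2]
finger_gap: -0.003
tcp in ledge [-0.0918 -0.0473  0.1528] offset mm [ 12.5 -43.9 102.9] turn deg [-0.23  0.39  0.08] t 10.4 F [ 0.4  0.1 -0.2] gap -0.0031523464603084904
```

View pics/side10.png

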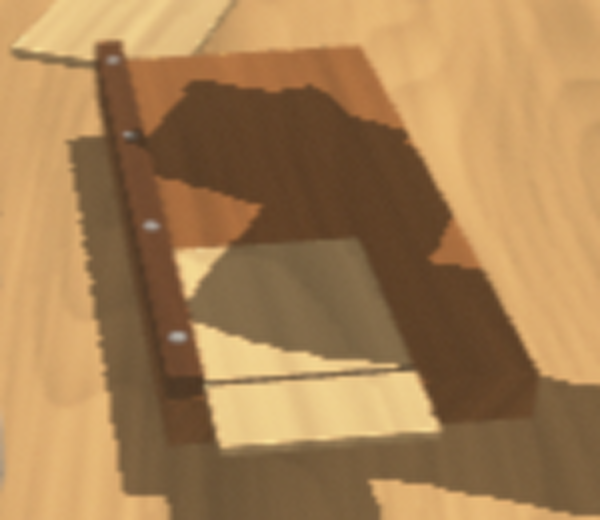

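View pics/top10.png

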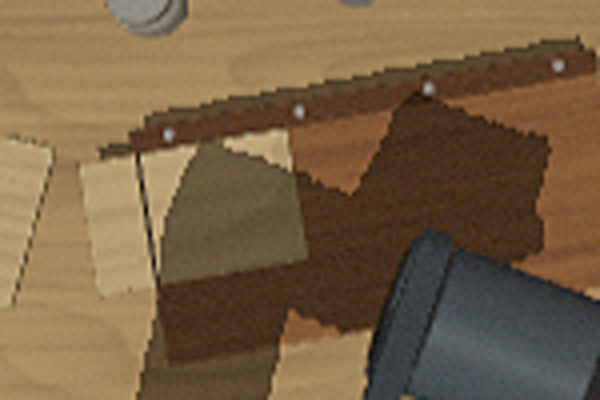

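```bash
python3 - <<'E'
from h import *
S=vision.snapshot("side");T=vision.snapshot("top")
P=[[.05,.08,0],[-.05,.08,0],[-.05,-.08,0],[.05,-.08,0],[.05,.035,0],[-.05,.035,0]]
s=(S,P,zc([(220,447),(440,430),(360,239),(178,247),(205,381),(413,367)],(235,145),4))
t=(T,P,zc([(80,168),(103,298),(307,259),(288,129),(139,155),(157,288)],(160,170),4))
for o in ([s],[t],[s,t]):
    B,r=fit(o,[.5,.1,.15],.066)
    print(B,r.tolist(),rel(L,B,[[0,0],[.05,.08],[.05,-.08],[0,.035]]).round(4).tolist())
E
```

```text
[0.53444388 0.14375402 0.14088322] [[-0.3, -0.5], [-0.0, -0.0], [0.3, -0.5], [-0.5, 0.3], [0.0, 0.3], [0.5, 0.4]] [[0.02, 0.1421], [0.0711, 0.2214], [0.0688, 0.0614], [0.0205, 0.1771]]
[0.53466188 0.142885   0.16075454] [[-0.1, -0.3], [-0.7, -0.1], [0.7, 0.1], [-0.2, 0.1], [-0.2, 0.3], [0.5, -0.3]] [[0.02, 0.1412], [0.0696, 0.2215], [0.0705, 0.0615], [0.0198, 0.1762]]
[0.53453751 0.14330001 0.1479924 ] [[0.0, -0.6], [0.2, -0.4], [-0.1, -0.6], [-0.8, 0.3], [0.2, 0.2], [0.5, 0.1], [-0.0, -0.6], [-1.1, -0.3], [0.4, 0.5], [-0.1, 0.4], [-0.2, 0.2], [0.2, -0.3]] [[0.02, 0.1417], [0.0705, 0.2213], [0.0694, 0.0613], [0.0202, 0.1767]]
```

Both views put the line about 3 mm short of the end (within the 8 mm limit) and both back corners within 1–3 mm of the fence. I'll give it one small nudge to centre it.

```bash
python3 -c "
from h import *
go(.024,.040,.0622)"
```

```text
tcp in ledge [-0.0851 -0.0514  0.1526] offset mm [108.7 -91.8  90.5] turn deg [ 0.02 -0.05 -0.21] t 10.6 F [-0.9 -0.1 -0.7] gap -0.0012142575205023247
```

```bash
python3 -m crank '[{"grip":1,"offset":[30,-20,0],"angular":[0,0,0]},{"grip":1,"offset":[65,-45,15],"angular":[0,0,0]},{"grip":1,"offset":[95,-70,40],"angular":[0,0,0]},{"grip":1,"offset":[109,-86,60],"angular":[0,0,0]},{"grip":1,"offset":[109,-86,75],"angular":[0,0,0]},{"grip":1,"offset":[109,-86,84],"angular":[0,0,0]},{"grip":1,"offset":[109,-86,84],"angular":[0,0,0]},{"grip":1,"offset":[109,-86,84],"angular":[0,0,0]}]'
python3 -c "
from h import *
go(.024,.0585,.0622)"
```

```text
t: 11.4
tcp_pos: [0.5545, 0.0396, 0.0685]
tool_rot: [0.997, 0.077, -0.0, -0.0]
force: [-0.1, 0.4, -0.3]
finger_gap: -0.004
tcp in ledge [0.0237 0.0362 0.0685] offset mm [  0.3 -22.3   6.3] turn deg [-0.01  0.01 -0.02] t 11.4 F [-0.1  0.4 -0.3] gap -0.004278920943649287
```

```bash
python3 -m crank '[{"grip":1,"offset":[0,0,4],"angular":[0,0,0]},{"grip":1,"offset":[0,0,6],"angular":[0,0,0]},{"grip":1,"offset":[0,-6,6],"angular":[0,0,0]},{"grip":1,"offset":[0,-12,6],"angular":[0,0,0]},{"grip":1,"offset":[0,-17,6],"angular":[0,0,0]},{"grip":1,"offset":[0,-20,6],"angular":[0,0,0]},{"grip":1,"offset":[0,-22,6],"angular":[0,0,0]},{"grip":1,"offset":[0,-22,6],"angular":[0,0,0]}]'
python3 -c "
from h import *
go(.024,.0585,.0622)"
python3 -m crank '[{"grip":1,"offset":[0,3,0],"angular":[0,0,0]},{"grip":1,"offset":[0,8,0],"angular":[0,0,0]},{"grip":1,"offset":[0,12,-20],"angular":[0,0,0]},{"grip":1,"offset":[-30,12,-60],"angular":[0,0,0]},{"grip":1,"offset":[-70,40,-90],"angular":[0,0,0]},{"grip":1,"offset":[-105,75,-90],"angular":[0,0,0]},{"grip":1,"offset":[-110,120,-90],"angular":[0,0,0]},{"grip":1,"offset":[-110,160,-90],"angular":[0,0,0]},{"grip":1,"offset":[-110,190,-90],"angular":[0,0,0]},{"grip":1,"offset":[-110,190,-90],"angular":[0,0,0]}]'
python3 look.py 11
```

```text
t: 12.2
tcp_pos: [0.5512, 0.0617, 0.0624]
tool_rot: [0.997, 0.077, 0.0, -0.0]
force: [0.2, 0.6, -0.1]
finger_gap: -0.002
tcp in ledge [0.0239 0.0584 0.0624] offset mm [ 0.1 -0.1  0.2] turn deg [-0.   -0.    0.01] t 12.2 F [ 0.2  0.6 -0.1] gap -0.0018858724225397018
t: 13.2
tcp_pos: [0.4736, -0.1484, 0.1528]
tool_rot: [0.997, 0.075, 0.002, 0.002]
force: [0.3, -0.3, 1.2]
finger_gap: 0.001
tcp in ledge [-0.0852 -0.1371  0.1528] offset mm [   4.1 -134.5  102.3] turn deg [ 0.21 -0.19 -0.32] t 13.2 F [ 0.3 -0.3  1.2] gap 0.001351496835731775
```

View pics/side11.png

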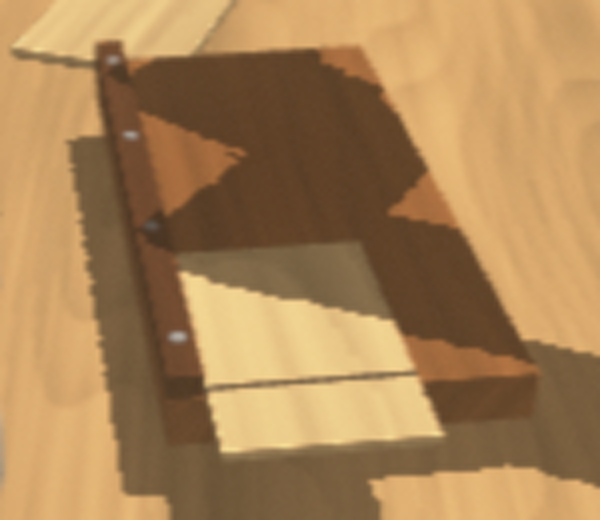

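View pics/top11.png

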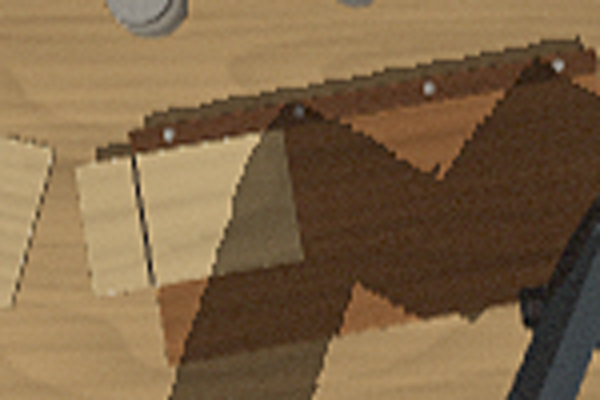

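The line now runs along the ledge end in both views: side crop (205,388)–(417,373), top crop (134,155)–(154,285). The blank lies flat against the fence, and the bystanders look unmoved. One last numeric check before handing in.

```bash
python3 - <<'E'
from h import *
S=vision.snapshot("side");T=vision.snapshot("top")
P=[[.05,.08,0],[-.05,.08,0],[-.05,-.08,0],[.05,-.08,0],[.05,.035,0],[-.05,.035,0]]
s=(S,P,zc([(221,452),(444,434),(362,241),(179,253),(205,387),(417,373)],(235,145),4))
t=(T,P,zc([(76,167),(99,297),(303,260),(284,130),(134,155),(154,285)],(160,170),4))
for o in ([s],[t],[s,t]):
    B,r=fit(o,[.5,.1,.15],.066)
    print(np.sqrt((r**2).mean()).round(2),rel(L,B,[[0,0],[.05,.08],[.05,-.08],[0,.035]]).round(4).tolist())
# bystanders: image change vs start in region behind fence
a=cv2.imread("pics/top0.png")[135:180,180:300].astype(int); b=T["pixels"][135:180,180:300,::-1].astype(int)
d=np.abs(a-b).max(2); print("changed px behind fence",(d>50).sum())
s=manip.sense();print(s["force"].round(1),np.abs(s["qd"]).max(),s["t"])
E
```

```text
0.28 [[0.0198, 0.146], [0.0708, 0.2254], [0.0689, 0.0654], [0.0202, 0.181]]
0.33 [[0.0209, 0.1442], [0.0708, 0.2242], [0.071, 0.0642], [0.0208, 0.1792]]
0.43 [[0.0201, 0.1451], [0.0706, 0.2248], [0.0695, 0.0648], [0.0203, 0.1801]]
changed px behind fence 0
[-0.5  0.5  0.2] 0.01764241052458807 13.4
```

```bash
python3 -c "
from station import manip
print(manip.sign_off())"
```

```text
the job is handed in; nothing more can be done
None
```

I pushed the blank flush against the fence with the open fingertips. Then I pushed it along the ledge with the shut fingertips until the pencil line was level with the left end. A final nudge of about 3 mm centred it. I raised the hand clear and handed the job in at about 13.4 s; no verdict was reported.

My last checks, fitted from both camera views (calibration good to about 2 mm), all passed:

| Check | Result | Limit |
|---|---|---|
| Pencil line from the plane of the ledge's left end | 0.1 mm past it (side view alone 1.0 mm past, top view alone 0.8 mm short) | 8 mm |
| Leading back corner from the fence | about 1.4 mm | 6 mm |
| Trailing back corner from the fence | about 2.5 mm | 6 mm |

- **Blank:** it looked flat on the deck in both pictures. I did not measure its tilt or speed separately.
- **Bystanders:** the top-camera patch behind the fence, which covers the glue bottle, jar and sanding block, showed no change from the start.
- **Hand:** the TCP was about 90 mm above the deck, and the wrist force was within noise, so the robot was touching nothing.

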